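Tilt a beaker on its sprung stand to draw off the last of its contents

TASK

Set the small glass beaker upright and fully home in the white cup of the tilting stand while the cup is level, and let go of it. Then tip the stand with its grey thumb lever: press the lever's pad down gently (never harder than about 18 N) and without touching the glass, until the spring goes over centre and snaps the cup to its tilted stop, and leave it resting there with the beaker still home in the cup. Leave the other things where they are.

Things in the scene. Friction and masses are not known exactly. Their poses are not given: they have to be found in the camera images.
- beaker: The small clear glass beaker to be tipped, open at the top: 68 high, 48 diameter at the foot and about 51 round the body (53 over the lip), about 0.06 to 0.12 kg. Origin: centre of its underside, z up its axis. It starts upright on the bench, left of the stand.
- stand: Tilting beaker stand, grey and bare metal, fixed to the bench. Origin on the bench under its hinge axis, z up, -x its front. Base plate x -50..100, y -76..60, top 12 high. Hinge axis along y, 66 high, between uprights at y = +46 and -46 (8 thick, 34 wide, tops 83 high). At y -50..-85 outside the right one: crank, spring strut and, behind, a clamped setting arm (to 97 high; never to be moved).
- cup_floor (a point): Centre of the floor of the white plastic cup that tilts on the stand, z along the cup's axis (up while level); at stand x = 0, y = 0, 50 above the bench while level. Bore about 53 in diameter, 24 deep, wall 3.5, rim 74 above the bench while level. A beaker fully home has its origin here, with about 2 mm of play to each side.
- cradle (a joint): Tilt of cup and lever, rad: 0 = level (start; the spring holds it there), growing as the lever goes down and the cup leans to the stand's front. Let go before the over-centre point it springs back; beyond, the spring drives it, damped, to the rigid tilted stop. Both follow the setting arm's clamping, which is not told: over centre anywhere from 0.20 to 0.54, the stop 0.14 beyond it (0.34 to 0.68).
- thumb_lever: Grey plastic thumb lever fixed to the cup's crank at the stand's right, the only part to push. Origin on the hinge axis at stand y = -79; its -x runs along the lever to the pad, rising 18 degrees to the front at tilt 0. Moving off needs about 5 to 10 N down on the pad, falling steadily to nothing at the over-centre point; a push against the tilted stop rises steeply.
- pad (a point): Centre of the top face of the lever's ribbed pad (34 along the lever, 38 across, 7 thick), 105 from the hinge axis: at stand x = -98, y = -91, z = 105 while the cup is level; z of this point is normal to the pad. It sinks about 1 mm for each 0.01 rad of tilt. Below it is free down to the bench.
- wash_bottle: Bystander: white wash bottle with a bent nozzle, 62 x 110 x 187, to the right of the stand. Origin at its underside. Not to be moved.
- petri_dish: Bystander: clear petri dish, 55 diameter, 13 high, right of the lever near the bench's front edge. Not to be moved.
- marker: Bystander: felt marker lying on the bench, 118 x 15, near the front edge left of the stand. Not to be moved.
There are look-alikes about, which are no part of the job. Of the things like the beaker, leave any that is green, purple or red; of the rest the larger one is meant.

How it is judged:
By the outcome, as a careful person would: the job done as asked, in the order asked, and still so for the second after the job is handed in, with the robot touching nothing.
It also fails if it takes over 72 s, if anything falls off the work surface, if the arm or the gripper's body presses on something with over 40 N, if the wrist force passes 120 N, or if a joint passes its speed limit or range.

ROBOT

A 6-joint arm with a two-finger parallel gripper is mounted at the origin on a cart in front of the work surface, level with it; the furniture and walls round the work are solid. World frame = base frame: x ahead of the robot, y to its left, z up, the work surface at z = 0. Lengths are in m, angles in degrees, forces in N, time in s.
With the tool pointing down it reaches from about 0.25 to 0.725 m from the base axis. Payload 9.7 kg.
Tool frame: the origin (TCP) lies at the centre of the arm's flange, where the gripper is bolted on; the fingertips stand 173 mm ahead of it and the grasp point (between the pads) lies 155 mm ahead of it; z points along the fingers, y is the line along which they close (so a half turn about z gives the same grasp; the last joint's range is limited). The gripper opens to 85 mm and grips with 20 to 120 N. Pads are 22 mm wide; open, the fingers measure 114 mm over their backs; the gripper's body (76 mm by 85 mm) begins 54 mm behind the grasp point. The pads swing forward as they close: fully open they stand 13 mm farther back than shut.
Start: joints at [71.849, 4.979, 10.078, 95.1, 0, 90], TCP at [0.171, 0.523, 0.405] pointing down, gripper open.
Joint ranges: [-179.16, 179.16], [-48.56, 103.87], [-65.8, 70.77], [-126.05, 130.52], [-82.76, 87.17], [-180, 180]. Speed limits (degrees/s): [127.2, 127.2, 147.25, 180, 180, 180].

INTERFACE

Orientations are given as [roll, pitch, yaw] about the fixed x, y, z axes, in that order (R = Rz(yaw) Ry(pitch) Rx(roll)).
In Python, from workcell import monitor, camera, get_calibration, bot gives the robot as it stands.
- The arm moves only by the tool carry_out, never from a script. Its argument "targets" is text: rows parted by semicolons, each of 7 numbers parted by spaces: the shift along the tool's x, y, z in units of 0.04 m (1.0 is 0.04 m), then the turn, a rotation vector about the tool's x, y, z in units of 0.1 rad (1.0 is 0.1 rad), then the opening, from -1 (shut) to 1 (fully open), so that 0 is half open. A call has exactly 8 rows; each row shifts and turns the commanded pose from where the row before left it, along the tool's axes as they then stand; what a row does not reach is not made up. A row lasts 1/12 s, in which the tool goes at most 41.7 mm and 7.16 degrees, less where a joint would pass 70% of its speed; a pose out of reach is approached as far as the arm can. A call with a number of a shift or a turn outside -1 to 1 is refused whole. A call with a gripper value outside its range is refused whole. The fingers move at their own pace and stop on an object; "newtons" is the grip in N (left out, the last holds). Time passes only in rows, so rows that do not move let the fingers close, or fill a call up. It gives the time, the measured TCP pose, the force, the opening and the grip force at its end, in the units of the state.
- monitor.get_obs(): the state, without advancing time (a new reading comes with each control period).
- camera(name): name is "scene" or "top" or "wrist"; returns the picture (400x640x3 uint8, red, green, blue); there is no depth.
- get_calibration(name): a dict with "fx", "fy", "cx", "cy" (pixels), "D" ([k1, k2, p1, p2, k3] as OpenCV has them; the pictures are not rectified), "view" (4x4, takes a point from world to camera coordinates). Camera axes: x right, y down, z forward; pixel columns grow to the right and rows downward; lengths in m; the calibration is good to about 2 mm. A picture is of the moment at which its call begins: read the wrist's pose just before it. get_calibration takes no time and is no camera call; for the wrist camera it gives the pose at the moment of the call.
- bot.job_done(): hands the job in; it is judged then, once.
The state is a dict: "time": time; "q": joint angles; "qd": joint speeds; "joint_efforts": joint torques, N m; "ee_pos": TCP position; "tcp_rot": TCP orientation; "wrist_force": force on the tool from outside, world axes, zero at the start; "torque": the same for the moment, N m; "opening": finger opening in m; "grasp_force": force on a finger pad.
Only numpy, scipy, OpenCV 4.12 (cv2) and the standard library are available. Lean on these libraries where they do the work, as an engineer would, in place of code of your own. Each camera call takes 0.05 s, during which the arm holds its last target. There are 200 camera calls.

## Working session

There is one attempt and no reset: what is moved stays moved. The work goes in short steps, Python scripts to look and compute and a tool call to move; the robot and the scene stay as the last step left them, time stands still between calls to the robot, and variables do not carry over. Pictures are saved under pics/ and viewed, at most 10 in all, crops included, and the job is handed in when it is done.

Besides the shell and the picture viewer there is one more tool, called after ">>>" by a JSON object that holds its "op" and its "data". carry_out: Moves the arm, as the interface text tells. Shifts and turns lie within -1 to 1; 1 stands for 0.04 m of shift or 0.1 rad of turn. Its arguments: {"type":"object","properties":{"targets":{"type":"string"},"newtons":{"type":"number"}},"required":["targets"]}

```bash
mkdir -p pics; cat > h.py <<'E'
from workcell import monitor, camera, get_calibration, bot
import numpy as np, cv2
from scipy.spatial.transform import Rotation as R
def K(c): return np.array([[c['fx'],0,c['cx']],[0,c['fy'],c['cy']],[0,0,1.]])
def ray(n,uv,c=None):
    c=c or get_calibration(n); V=np.array(c['view'])
    p=cv2.undistortPoints(np.array([[uv]],float),K(c),np.array(c['D'],float))[0,0]
    d=V[:3,:3].T@np.array([p[0],p[1],1]); o=-V[:3,:3].T@V[:3,3]
    return o,d
def onz(n,uv,z,c=None):
    o,d=ray(n,uv,c); return o+d*(z-o[2])/d[2]
def proj(n,P,c=None):
    c=c or get_calibration(n); V=np.array(c['view'])
    return cv2.projectPoints(np.array(P,float).reshape(-1,3),cv2.Rodrigues(V[:3,:3])[0],V[:3,3],K(c),np.array(c['D'],float))[0].reshape(-1,2)
def snap(n,f):
    im=camera(n)[:,:,::-1].copy(); cv2.imwrite('pics/'+f,im); return im
E
python3 - <<'E'
from h import *
for n in('scene','top','wrist'):
    c=get_calibration(n); V=np.array(c['view']); print(n,c['fx'],(-V[:3,:3].T@V[:3,3]).round(3),V[2,:3].round(2))
a=snap('scene','s0.png');b=snap('top','t0.png')
o=monitor.get_obs();print(o['tcp_rot'],o['wrist_force'])
E
```

```text
scene 433.8015344850982 [-0.163 -0.731  0.89 ] [ 0.54  0.57 -0.62]
top 440.2697501807334 [0.4   0.013 1.248] [ 0.11 -0.03 -0.99]
wrist 285.59978060957144 [0.101 0.545 0.375] [ 0.27 -0.09 -0.96]
[-1.79930154e+02  3.87123571e-05  1.61849623e+02] [-0.36458528  0.45706095 -0.00627757]
```

View pics/s0.png

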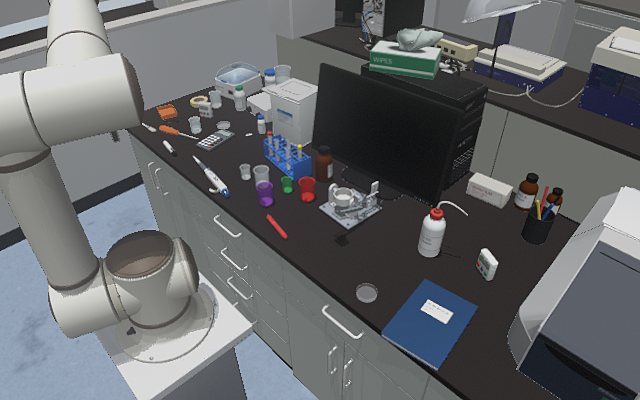

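View pics/t0.png

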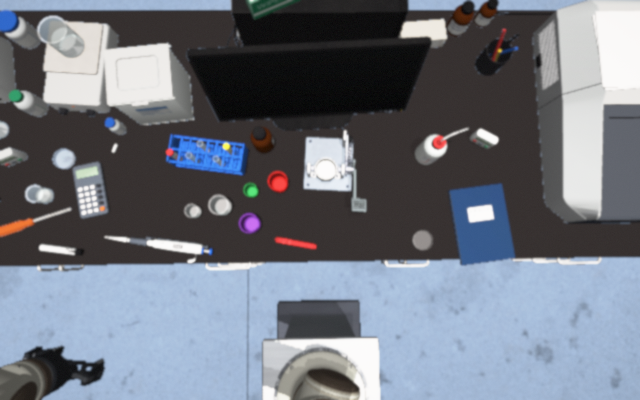

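The scene shows clear beakers at top px (193,211) and (219,205), plus green (251,190), purple (249,223) and red (278,181). The larger clear one, (219,205), fits; the stand is at about (328,165) and the lever pad at (359,205). I'll confirm with an enlarged crop.

```bash
python3 - <<'E'
from h import *
t=cv2.imread('pics/t0.png');s=cv2.imread('pics/s0.png')
a=cv2.resize(t[120:260,175:375],None,fx=4,fy=4,interpolation=cv2.INTER_CUBIC)[:560]
b=cv2.resize(s[150:250,230:400],(800,470),interpolation=cv2.INTER_CUBIC)
cv2.imwrite('pics/t0c.png',a);cv2.imwrite('pics/s0c.png',b)
for u in [(193,211),(219,205)]:print(onz('top',u,0.068),onz('top',u,0.))
print(onz('top',(326,170),.074),onz('top',(359,205),.105))
E
```

```text
[0.49894863 0.3378774  0.068     ] [0.5046591  0.35657938 0.        ]
[0.51421235 0.26900922 0.068     ] [0.52080269 0.28374136 0.        ]
[ 0.60519254 -0.01870795  0.074     ] [ 0.50626359 -0.1027419   0.105     ]
```

View pics/t0c.png

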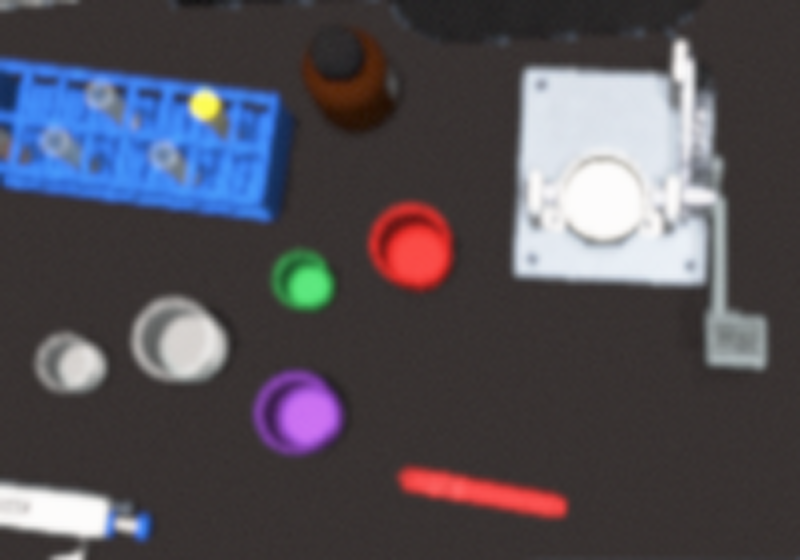

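View pics/s0c.png

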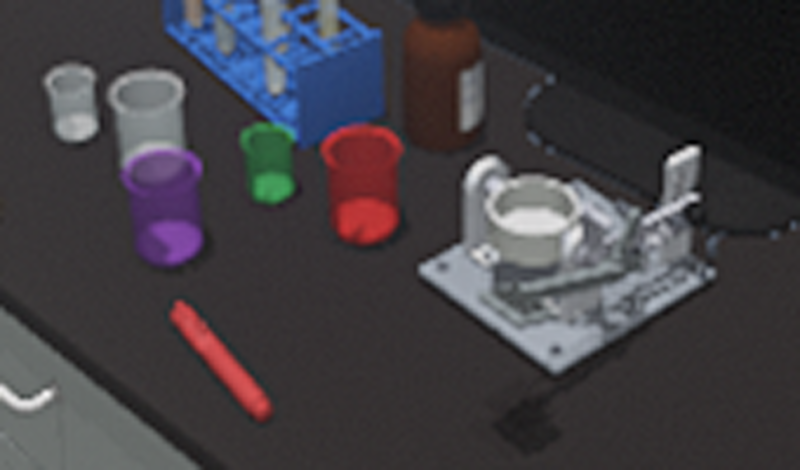

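The crops confirm it: the larger clear beaker is at crop (180,340), the smaller clear one sits left of it, and the stand is level with the cup at crop (603,196) and the pad at (737,341). Next I work out first poses.

```bash
python3 - <<'E'
from h import *
f=lambda x,y:(175+x/4,120+y/4)
print('foot',onz('top',f(187,342),.003),'rim',onz('top',f(173,338),.068))
P=[onz('top',f(*p),.012)[:2] for p in[(524,68),(514,277),(705,285)]]
S=[(.1,.06),(-.05,.06),(-.05,-.076)]
P.append(onz('top',f(603,196),.074)[:2]);S.append((0,0))
P.append(onz('top',f(737,341),.105)[:2]);S.append((-.098,-.091))
P=np.array(P);S=np.array(S);print(P)
z=S[:,0]+1j*S[:,1];w=P[:,0]+1j*P[:,1];a=np.sum((w-w.mean())*np.conj(z-z.mean()));a/=abs(a)
t=w.mean()-a*z.mean();print('yaw',np.degrees(np.angle(a)),t,abs(w-a*z-t)*1e3)
E
```

```text
foot [0.51900091 0.27534324 0.003     ] rim [0.51558086 0.271025   0.068     ]
[[ 0.71250475  0.03557382]
 [ 0.56152443  0.04402378]
 [ 0.55430254 -0.09109041]
 [ 0.60793873 -0.01807138]
 [ 0.50560015 -0.10338117]]
yaw -3.3241467956918975 (0.6084861983214785-0.018341389789954792j) [0.73159017 0.68057955 0.26353802 0.61042984 0.25778563]
```

```bash
cat >> h.py <<'E'
def plan(pos,yaw,n,from_=None):
    "rows to bring TCP (pointing down) to pos,yaw in n equal rows (world-straight), rounded to 0.01"
    o=monitor.get_obs(); p=np.array(o['ee_pos']); r=R.from_euler('xyz',o['tcp_rot'],degrees=True)
    if from_ is not None: p,r=from_
    g=R.from_euler('xyz',[180,0,yaw],degrees=True); pos=np.array(pos,float)
    for i in range(n):
        s=r.inv().apply((pos-p)/(n-i))/.04; w=(r.inv()*g).as_rotvec()/(n-i)/.1
        s=s.round(2);w=w.round(2);p=p+r.apply(s*.04);r=r*R.from_rotvec(w*.1)
        print(' '.join('%g'%v for v in [*s,*w]),end=' 1; ' if i%8!=7 else ' 1\n')
    print();return p,r
E
python3 -c "
from h import *
plan([.517,.273,.36],86.7,16)"
```

```text
-0.63 -0.2 0.07 -0 0 0.82 1; -0.65 -0.15 0.07 -0 0 0.82 1; -0.66 -0.1 0.07 -0 0 0.82 1; -0.67 -0.04 0.07 -0 0 0.82 1; -0.67 0.01 0.07 -0 0 0.82 1; -0.66 0.07 0.07 -0 0 0.82 1; -0.65 0.12 0.07 -0 0 0.82 1; -0.64 0.18 0.07 -0 0 0.82 1
-0.63 0.23 0.07 -0 0 0.82 1; -0.61 0.28 0.07 -0 0 0.82 1; -0.58 0.32 0.07 -0 0 0.82 1; -0.55 0.37 0.07 -0 0 0.82 1; -0.52 0.42 0.07 -0 0 0.82 1; -0.48 0.46 0.07 -0 0 0.82 1; -0.45 0.49 0.06 -0 0.01 0.82 1; -0.4 0.53 0.06 -0 0 0.82 1
```

>>> {"op": "carry_out", "data": {"targets": "-0.63 -0.2 0.07 0 0 0.82 1; -0.65 -0.15 0.07 0 0 0.82 1; -0.66 -0.1 0.07 0 0 0.82 1; -0.67 -0.04 0.07 0 0 0.82 1; -0.67 0.01 0.07 0 0 0.82 1; -0.66 0.07 0.07 0 0 0.82 1; -0.65 0.12 0.07 0 0 0.82 1; -0.64 0.18 0.07 0 0 0.82 1", "newtons": 25}}

```text
time: 0.77
ee_pos: [0.345, 0.3971, 0.3818]
tcp_rot: [-180.0, 0.0, 124.0]
wrist_force: [-0.8, 0.3, -0.5]
opening: 0.0856
grasp_force: 0.0
```

>>> {"op": "carry_out", "data": {"targets": "-0.63 0.23 0.07 0 0 0.82 1; -0.61 0.28 0.07 0 0 0.82 1; -0.58 0.32 0.07 0 0 0.82 1; -0.55 0.37 0.07 0 0 0.82 1; -0.52 0.42 0.07 0 0 0.82 1; -0.48 0.46 0.07 0 0 0.82 1; -0.45 0.49 0.06 0 0 0.82 1; -0.4 0.53 0.06 0 0 0.82 1"}}

```text
time: 1.43
ee_pos: [0.5179, 0.2722, 0.3601]
tcp_rot: [-180.0, 0.0, 86.4]
wrist_force: [0.0, 0.6, -0.6]
opening: 0.0854
grasp_force: 0.0
```

```bash
python3 - <<'E'
from h import *
c=get_calibration('wrist');im=snap('wrist','w1.png')
np.save('w1c.npy',c,allow_pickle=True);o=monitor.get_obs();print(o['time'],o['ee_pos'],o['tcp_rot'])
print(proj('wrist',[(.518,.273,0),(.518,.273,.068)],c))
E
```

```text
1.4833 [0.52060236 0.26998096 0.35904466] [1.79998472e+02 1.04960268e-01 8.59647352e+01]
[[316.81965774 180.14197946]
 [316.83586532 195.3648935 ]]
```

View pics/w1.png

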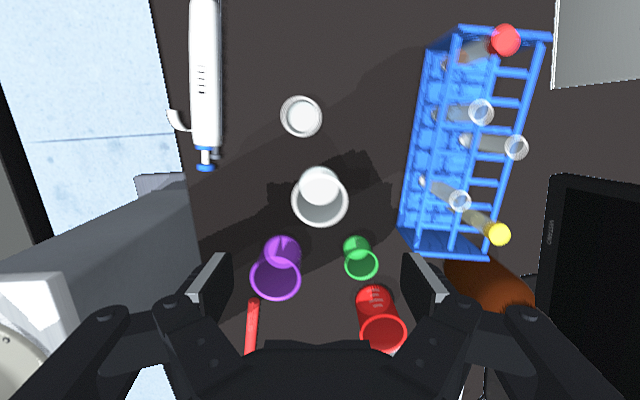

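The wrist view shows the target beaker (rim about (320,197), foot about (319,187)), the smaller one at (301,116) and the coloured ones below. Now I measure it with the arm settled.

```bash
python3 - <<'E'
from h import *
camera('wrist');camera('wrist')
c=get_calibration('wrist');im=snap('wrist','w2.png');o=monitor.get_obs();print(o['ee_pos'],o['tcp_rot'])
hsv=cv2.cvtColor(im,cv2.COLOR_BGR2HSV)
m=((hsv[...,2]>110)&(hsv[...,1]<60)).astype('uint8')*255
for th in(90,110,130):
  m=((hsv[...,2]>th)&(hsv[...,1]<60)).astype('uint8')*255
  for k in cv2.findContours(m,cv2.RETR_EXTERNAL,cv2.CHAIN_APPROX_NONE)[0]:
    (x,y),r=cv2.minEnclosingCircle(k)
    if 15<r<60 and abs(x-320)<40 and abs(y-195)<40:
        h=cv2.convexHull(k)[:,0]; lo=k[k[:,0,1]>195]; e=cv2.fitEllipse(lo); print(th,cv2.boundingRect(k),e,onz('wrist',e[0],.068,c)*1e3)
# floor disc: brightest
mb=((hsv[...,2]>190)&(hsv[...,1]<40)).astype('uint8')*255
for k in cv2.findContours(mb,cv2.RETR_EXTERNAL,cv2.CHAIN_APPROX_NONE)[0]:
    x,y,w,hh=cv2.boundingRect(k)
    if 20<w<60 and abs(x+w/2-320)<40 and abs(y+hh/2-190)<40: print('fl',x,y,w,hh,onz('wrist',(x+w/2,y+hh/2),.003,c)*1e3)
cv2.imwrite('pics/w2c.png',cv2.resize(im[140:250,260:380],None,fx=5,fy=5,interpolation=cv2.INTER_CUBIC))
for P in ((.52,.275),):
  for z in(0,.068): print(proj('wrist',(*P,z),c))
E
```

```text
[0.51729491 0.27269387 0.35999799] [-1.79927684e+02  3.34693203e-02  8.66414423e+01]
90 (290, 165, 56, 62) ((317.53997802734375, 199.38070678710938), (52.09135055541992, 55.13725662231445), 94.06815338134766) [518.33525826 268.84258878  68.        ]
110 (290, 165, 56, 61) ((317.5459289550781, 198.6818084716797), (53.26830291748047, 55.15610885620117), 103.45281982421875) [518.38301988 269.53723959  68.        ]
130 (290, 165, 56, 61) ((317.59222412109375, 198.464111328125), (53.6088752746582, 54.96059799194336), 93.2735595703125) [518.44031488 269.75081014  68.        ]
fl 290 166 56 60 [518.11128343 254.14383874   3.        ]
[[318.52981243 178.20558817]]
[[318.89581629 193.07231404]]
```

View pics/w2c.png

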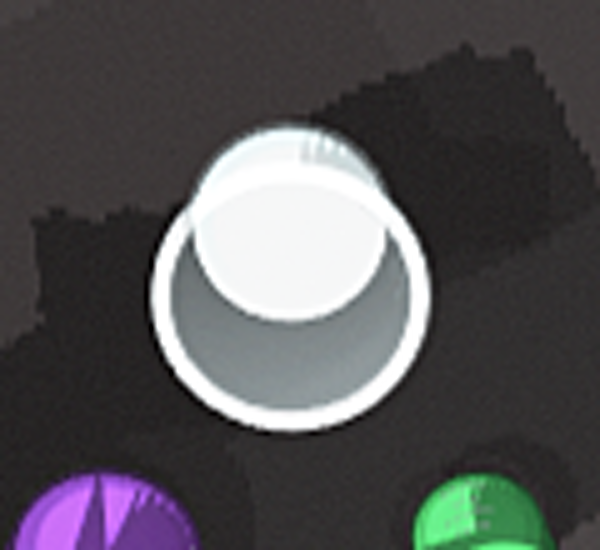

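Beaker centre at about (0.518, 0.269), consistent in both views. Descending and gripping around its upper body, with the fingers closing along the stand's x.

>>> {"op": "carry_out", "data": {"targets": "-0.05 0.03 0.5 0 0 0 1; -0.04 0 0.6 0 0 0 1; 0 0 0.6 0 0 0 1; 0 0 0.6 0 0 0 1; 0 0 0.6 0 0 0 1; 0 0 0.5 0 0 0 1; 0 0 0.4 0 0 0 1; 0 0 0.17 0 0 0 1"}}

```text
time: 2.3
ee_pos: [0.5165, 0.27, 0.1995]
tcp_rot: [-179.8, 0.1, 86.8]
wrist_force: [-0.7, 0.6, -0.5]
opening: 0.0852
grasp_force: 0.0
```

>>> {"op": "carry_out", "data": {"targets": "0 0 0 0 0 0 1; 0 0 0 0 0 0 1; 0 0 0 0 0 0 0; 0 0 0 0 0 0 0; 0 0 0 0 0 0 0; 0 0 0 0 0 0 -1; 0 0 0 0 0 0 -1; 0 0 0 0 0 0 -1", "newtons": 25}}

```text
time: 2.97
ee_pos: [0.5183, 0.2697, 0.2032]
tcp_rot: [179.9, -0.1, 86.7]
wrist_force: [-0.6, 0.5, 5.7]
opening: 0.0516
grasp_force: 25.8
```

>>> {"op": "carry_out", "data": {"targets": "0 0 0 0 0 0 -1; 0 0 0 0 0 0 -1; 0 0 0 0 0 0 -1; 0 0 0 0 0 0 -1; 0 0 0 0 0 0 -1; 0 0 0 0 0 0 -1; 0 0 0 0 0 0 -1; 0 0 0 0 0 0 -1"}}

```text
time: 3.63
ee_pos: [0.5183, 0.2697, 0.2032]
tcp_rot: [179.9, -0.1, 86.7]
wrist_force: [-0.1, 0.4, 5.7]
opening: 0.0516
grasp_force: 25.8
```

>>> {"op": "carry_out", "data": {"targets": "0 0 -0.3 0 0 0 -1; 0 0 -0.5 0 0 0 -1; 0 0 -0.7 0 0 0 -1; 0 0 -0.8 0 0 0 -1; 0 0 -0.8 0 0 0 -1; 0 0 -0.6 0 0 0 -1; 0 0 -0.3 0 0 0 -1; 0 0 -0.1 0 0 0 -1"}}

```text
time: 4.3
ee_pos: [0.518, 0.2695, 0.3695]
tcp_rot: [179.8, -0.1, 86.7]
wrist_force: [-0.0, 0.2, -2.2]
opening: 0.0517
grasp_force: 26.4
```

```bash
python3 -c "
from h import *
o=monitor.get_obs();print(o['ee_pos'],o['opening'],o['wrist_force'])
plan([.6085,-.07,.367],86.7,16)"
```

```text
[0.5179902  0.2694519  0.36949768] 0.05170154266790974 [-0.0291132   0.23757261 -2.19421841]
-0.52 0.17 0 0 -0 -0 1; -0.52 0.17 0 0 -0 -0 1; -0.52 0.17 0 0 -0 -0 1; -0.52 0.17 0 0 -0 -0 1; -0.52 0.17 0 0 -0 -0 1; -0.52 0.17 0 0 -0 -0 1; -0.52 0.17 0.01 0 -0 -0 1; -0.52 0.17 0 0 -0 -0 1
-0.52 0.17 0.01 0 -0 -0 1; -0.52 0.17 0 0.01 -0 -0 1; -0.52 0.18 0.01 0 -0 -0 1; -0.52 0.17 0 0.01 -0 -0 1; -0.53 0.18 0.01 0 -0.01 -0 1; -0.52 0.17 0 0.01 -0 -0 1; -0.53 0.18 0.01 0 -0.01 -0 1; -0.52 0.17 0 0.01 -0 -0.01 1
```

>>> {"op": "carry_out", "data": {"targets": "-0.3 0.1 0 0 0 0 -1; -0.5 0.17 0 0 0 0 -1; -0.6 0.2 0 0 0 0 -1; -0.6 0.2 0 0 0 0 -1; -0.6 0.2 0 0 0 0 -1; -0.6 0.2 0 0 0 0 -1; -0.6 0.2 0 0 0 0 -1; -0.6 0.2 0 0 0 0 -1"}}

```text
time: 4.97
ee_pos: [0.5664, 0.0885, 0.3645]
tcp_rot: [-179.9, 0.0, 86.7]
wrist_force: [0.4, -0.2, -0.9]
opening: 0.0517
grasp_force: 26.4
```

>>> {"op": "carry_out", "data": {"targets": "-0.6 0.2 0 0 0 0 -1; -0.6 0.2 0 0 0 0 -1; -0.6 0.2 0 0 0 0 -1; -0.6 0.2 0 0 0 0 -1; -0.6 0.2 0 0 0 0 -1; -0.5 0.18 0 0 0 0 -1; -0.3 0.11 0 0 0 0 -1; -0.16 0 0 0 0 0 -1"}}

```text
time: 5.63
ee_pos: [0.6089, -0.0727, 0.3645]
tcp_rot: [-179.9, 0.0, 86.6]
wrist_force: [0.3, 0.9, -1.1]
opening: 0.0514
grasp_force: 26.4
```

```bash
python3 - <<'E'
from h import *
camera('wrist');camera('wrist');camera('wrist')
c=get_calibration('wrist');im=snap('wrist','w3.png');o=monitor.get_obs();print(o['ee_pos'],o['tcp_rot'],o['wrist_force'],o['time'])
import pickle;pickle.dump(c,open('w3.pkl','wb'))
print(proj('wrist',[(.6085,-.0183,.05),(.6085,-.0183,.074)],c))
E
```

```text
[ 0.6084976  -0.07013671  0.36567584] [-1.79965505e+02 -1.85536427e-02  8.66955599e+01] [-0.71495914  0.01213708 -0.80158692] 5.8333
[[313.75530795 138.72237864]
 [313.47750912 140.70370349]]
```

View pics/w3.png

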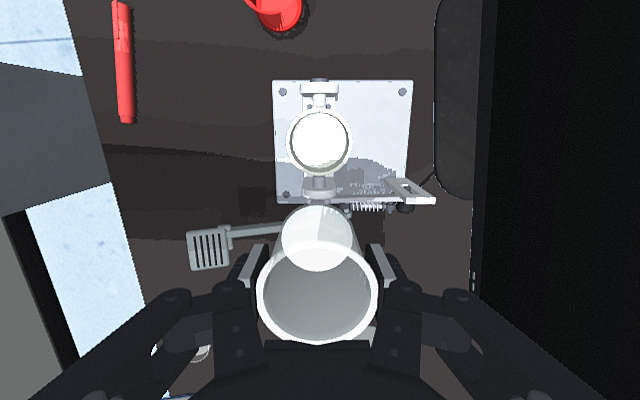

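The view shows the cup rim at about (319,141), the held beaker foot at about (317,238) and rim (317,294), and the pad at (208,250). Now I fit circles to get the offset in one camera.

```bash
python3 - <<'E'
from h import *
import pickle;c=pickle.load(open('w3.pkl','rb'));im=cv2.imread('pics/w3.png')
a=cv2.resize(im[75:310,180:440],None,fx=3,fy=2.5,interpolation=cv2.INTER_CUBIC);
a=cv2.resize(im[90:190,270:370],None,fx=5.9,fy=5.9,interpolation=cv2.INTER_CUBIC)
b=cv2.resize(im[195:355,250:385],(500,593),interpolation=cv2.INTER_CUBIC)[:590]
cv2.imwrite('pics/w3c.png',np.hstack([a[:, :300*2][:,:],b])[:,:1090][:, :]) 
print(np.hstack([a,b]).shape)
o=np.hstack([a,b]);cv2.imwrite('pics/w3c.png',cv2.resize(o,(800,433)))
# plate mask: corners
hsv=cv2.cvtColor(im,cv2.COLOR_BGR2HSV)
S=R.from_euler('z',-3.3,degrees=True)
for x,y,z in[(.1,.06,.012),(-.05,.06,.012),(-.05,-.076,.012),(-.098,-.091,.105)]:
    print(proj('wrist',S.apply([x,y,z])+[.6085,-.0183,0],c).round(1))
E
```

```text
(590, 1090, 3)
[[409.3  77.3]]
[[266.2  77.6]]
[[272.2 201.9]]
[[203.5 248. ]]
```

View pics/w3c.png

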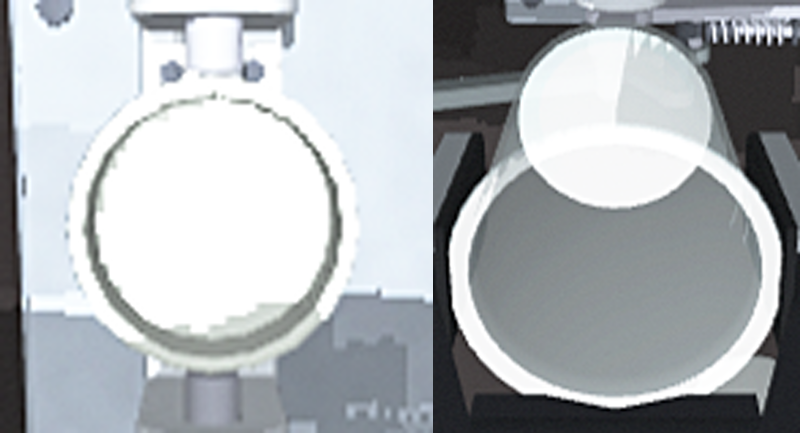

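```bash
python3 - <<'E'
from h import *
import pickle;c=pickle.load(open('w3.pkl','rb'));c0=c
print('foot',onz('wrist',(317.1,238.4),.165,c),'rim',onz('wrist',(317,292.6),.2305,c))
print('cup rim',onz('wrist',(319.2,142.4),.074,c),'pad',onz('wrist',(208.5,249.5),.105,c))
im=cv2.imread('pics/s0.png')
# scene camera: cup rim/beaker as third opinion
f=lambda x,y:(230+x*170/800,150+y*100/470)
print('scene cup',onz('scene',f(534,209),.074),'beaker rim',onz('scene',f(147,94),.068))
E
```

```text
foot [ 0.60844575 -0.07360608  0.165     ] rim [ 0.60857601 -0.06979162  0.2305    ]
cup rim [ 0.61356231 -0.02010332  0.074     ] pad [ 0.50964985 -0.10520046  0.105     ]
scene cup [ 0.60988554 -0.02207916  0.074     ] beaker rim [0.5172092  0.26788942 0.068     ]
```

>>> {"op": "carry_out", "data": {"targets": "0.2 0.04 0.1 0 0 0 -1; 0.18 0.02 0.25 0 0 0 -1; 0 0 0.3 0 0 0 -1; 0 0 0.3 0 0 0 -1; 0 0 0.2 0 0 0 -1; 0 0 0 0 0 0 -1; 0 0 0 0 0 0 -1; 0 0 0 0 0 0 -1"}}

```text
time: 6.5
ee_pos: [0.6121, -0.0556, 0.3204]
tcp_rot: [180.0, 0.0, 86.7]
wrist_force: [-0.4, 0.0, -0.8]
opening: 0.0517
grasp_force: 26.4
```

```bash
cat > cup.py <<'E'
from h import *
import pickle
def cup(im,uv,name,c):
    g=cv2.cvtColor(im,cv2.COLOR_BGR2GRAY);u,v=map(int,uv);w=60
    u0=max(0,u-w);v0=max(0,v-w);roi=cv2.resize(g[v0:v+w,u0:u+w],None,fx=4,fy=4,interpolation=cv2.INTER_CUBIC)
    for p2 in(40,):
        C=cv2.HoughCircles(roi,cv2.HOUGH_GRADIENT,1.5,8,param1=80,param2=p2,minRadius=90,maxRadius=190)
        for x,y,r in (C[0][:5] if C is not None else []): 
            q=(u0+(x-1.5)/4,v0+(y-1.5)/4);print(name,np.round(q,1),round(r/4,1),onz('wrist',q,.074,c).round(4),'r mm',1000*np.linalg.norm(onz('wrist',(q[0]+r/4,q[1]),.074,c)-onz('wrist',q,.074,c)))
if __name__=='__main__':
    c=pickle.load(open('w3.pkl','rb'));cup(cv2.imread('pics/w3.png'),(319,142),'w3',c)
    camera('wrist');camera('wrist')
    c=get_calibration('wrist');im=snap('wrist','w4.png');pickle.dump(c,open('w4.pkl','wb'))
    o=monitor.get_obs();print(o['ee_pos'],o['tcp_rot']);p=proj('wrist',(.612,-.019,.074),c)[0];print(p);cup(im,p,'w4',c)
E
python3 cup.py
```

```text
w3 [318.8 139.9] 27.4 [ 0.6133 -0.0179  0.074 ] r mm 24.645282290314714
w3 [318.8 142.9] 29.1 [ 0.6132 -0.0206  0.074 ] r mm 26.310253216628016
w3 [316.6 141.8] 31.6 [ 0.6112 -0.0194  0.074 ] r mm 28.51331644161206
w3 [317.7 144.8] 32.0 [ 0.6121 -0.0222  0.074 ] r mm 28.903763501050996
w3 [321.1 141.8] 31.8 [ 0.6153 -0.0197  0.074 ] r mm 28.71556695573043
[ 0.61215986 -0.05579844  0.32064584] [1.79934729e+02 1.90443285e-03 8.66634195e+01]
[313.13750043 166.06243989]
w4 [314.3 166.2] 39.0 [ 0.6129 -0.0191  0.074 ] r mm 29.886544409016064
w4 [315.1 162.1] 31.6 [ 0.6137 -0.016   0.074 ] r mm 24.14622149708563
w4 [313.9 163.9] 37.4 [ 0.6127 -0.0174  0.074 ] r mm 28.612369003595678
w4 [312.4 160.6] 34.1 [ 0.6117 -0.0148  0.074 ] r mm 25.996689509797438
w4 [316.9 166.9] 37.0 [ 0.6149 -0.0198  0.074 ] r mm 28.38422471515094
```

View pics/w4.png

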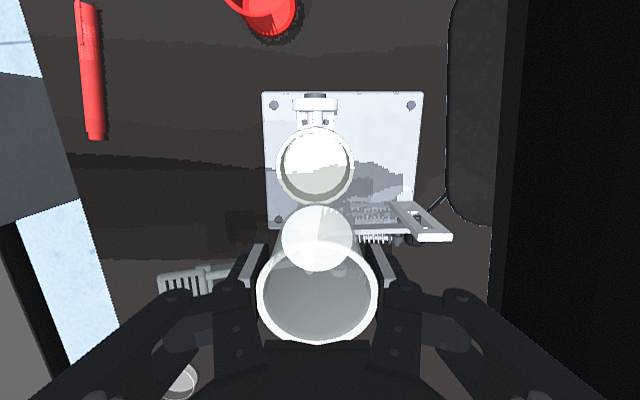

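Cup rim at about (315,165), giving (0.613,-0.0185); the two wrist views agree. Moving above the cup, then lowering under force watch.

>>> {"op": "carry_out", "data": {"targets": "0.2 -0.01 0 0 0 0 -1; 0.25 -0.01 0 0 0 0 -1; 0.25 -0.01 0 0 0 0 -1; 0.25 -0.01 0 0 0 0 -1; 0 0 0.3 0 0 0 -1; 0 0 0.3 0 0 0 -1; 0 0 0.3 0 0 0 -1; 0 0 0 0 0 0 -1"}}

```text
time: 7.32
ee_pos: [0.6119, -0.0178, 0.2797]
tcp_rot: [-179.7, 0.0, 86.7]
wrist_force: [-0.5, -1.2, -1.1]
opening: 0.0518
grasp_force: 26.5
```

>>> {"op": "carry_out", "data": {"targets": "0 0 0 0 0 0 -1; 0 0 0.05 0 0 0 -1; 0 0 0.05 0 0 0 -1; 0 0 0.05 0 0 0 -1; 0 0 0.05 0 0 0 -1; 0 0 0.05 0 0 0 -1; 0 0 0 0 0 0 -1; 0 0 0 0 0 0 -1"}}

```text
time: 7.98
ee_pos: [0.6126, -0.0177, 0.2738]
tcp_rot: [-180.0, 0.0, 86.7]
wrist_force: [-0.1, -1.3, -0.8]
opening: 0.0517
grasp_force: 26.5
```

>>> {"op": "carry_out", "data": {"targets": "0 0 0.06 0 0 0 -1; 0 0 0.06 0 0 0 -1; 0 0 0.06 0 0 0 -1; 0 0 0.06 0 0 0 -1; 0 0 0.06 0 0 0 -1; 0 0 0 0 0 0 -1; 0 0 0 0 0 0 -1; 0 0 0 0 0 0 -1"}}

```text
time: 8.65
ee_pos: [0.6126, -0.0177, 0.262]
tcp_rot: [180.0, 0.0, 86.7]
wrist_force: [1.0, 0.4, -1.3]
opening: 0.0513
grasp_force: 26.5
```

>>> {"op": "carry_out", "data": {"targets": "0 0 0.05 0 0 0 -1; 0 0 0.05 0 0 0 -1; 0 0 0.05 0 0 0 -1; 0 0 0.05 0 0 0 -1; 0 0 0.03 0 0 0 -1; 0 0 0 0 0 0 -1; 0 0 0 0 0 0 -1; 0 0 0 0 0 0 -1"}}

```text
time: 9.32
ee_pos: [0.6126, -0.0177, 0.2532]
tcp_rot: [180.0, 0.0, 86.7]
wrist_force: [-1.1, -1.3, 5.3]
opening: 0.0518
grasp_force: 26.8
```

On the floor with 5 N, exactly at the predicted height. Releasing, then lifting straight up.

>>> {"op": "carry_out", "data": {"targets": "0 0 -0.03 0 0 0 -1; 0 0 0 0 0 0 0.3; 0 0 0 0 0 0 0.4; 0 0 0 0 0 0 0.6; 0 0 0 0 0 0 1; 0 0 0 0 0 0 1; 0 0 0 0 0 0 1; 0 0 0 0 0 0 1"}}

```text
time: 9.98
ee_pos: [0.6127, -0.0177, 0.2538]
tcp_rot: [-180.0, -0.0, 86.7]
wrist_force: [0.0, 0.7, 0.4]
opening: 0.0852
grasp_force: 0.0
```

>>> {"op": "carry_out", "data": {"targets": "0 0 0 0 0 0 1; 0 0 -0.2 0 0 0 1; 0 0 -0.4 0 0 0 1; 0 0 -0.6 0 0 0 1; 0 0 -0.8 0 0 0 1; 0 0 -0.6 0 0 0 1; 0 0 -0.3 0 0 0 1; 0 0 0 0 0 0 1"}}

```text
time: 10.65
ee_pos: [0.6128, -0.0177, 0.3741]
tcp_rot: [179.7, -0.0, 86.7]
wrist_force: [0.2, 0.3, 0.4]
opening: 0.0855
grasp_force: 0.0
```

```bash
python3 - <<'E'
from h import *
camera('wrist');camera('wrist')
c=get_calibration('wrist');im=snap('wrist','w5.png');o=monitor.get_obs();print(o['ee_pos'],o['tcp_rot'],o['time'])
s=snap('scene','s5.png')
print(proj('wrist',[(.6125,-.019,.05),(.6125,-.019,.118)],c))
a=cv2.resize(im[100:300,200:420],(440,400));b=cv2.resize(s[160:240,310:390],(400,400),interpolation=cv2.INTER_CUBIC)
cv2.imwrite('pics/v5.png',cv2.resize(np.hstack([a,b]),(800,381)))
E
```

```text
[ 0.6126018  -0.0176328   0.36893922] [-1.79938551e+02  2.94595605e-03  8.66790939e+01] 10.8
[[316.2409516  190.46074388]
 [316.20768951 210.95112345]]
```

View pics/v5.png

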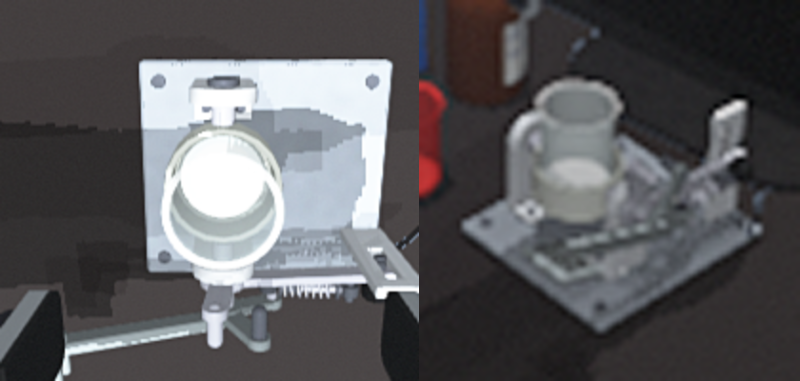

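The beaker stands upright, home in the level cup (rim at crop (223,207), foot within the cup). Pad estimates agree at (0.5095,-0.1045). Next: shut the fingers, turn so the camera is clear of the glass, and go above the pad.

```bash
python3 -c "
from h import *
plan([.5095,-.1065,.34],-3.3,16)"
```

```text
-0.15 -0.15 0.04 -0 0 0.98 1; -0.16 -0.14 0.05 -0 0 0.98 1; -0.17 -0.12 0.04 -0 0 0.98 1; -0.19 -0.1 0.05 -0 0 0.98 1; -0.2 -0.08 0.04 -0 0 0.98 1; -0.2 -0.07 0.05 -0 0 0.98 1; -0.21 -0.05 0.04 -0 0 0.98 1; -0.21 -0.02 0.05 -0 0 0.98 1
-0.21 -0 0.04 -0 0 0.98 1; -0.21 0.02 0.05 -0 0 0.98 1; -0.21 0.04 0.04 -0 0 0.98 1; -0.21 0.06 0.05 -0 0 0.98 1; -0.2 0.07 0.04 -0 0 0.99 1; -0.19 0.1 0.05 -0 0.01 0.98 1; -0.18 0.11 0.04 -0 0 0.99 1; -0.16 0.13 0.05 -0 0.01 0.98 1
```

>>> {"op": "carry_out", "data": {"targets": "-0.15 -0.15 0.04 0 0 0.98 -1; -0.16 -0.14 0.05 0 0 0.98 -1; -0.17 -0.12 0.04 0 0 0.98 -1; -0.19 -0.1 0.05 0 0 0.98 -1; -0.2 -0.08 0.04 0 0 0.98 -1; -0.2 -0.07 0.05 0 0 0.98 -1; -0.21 -0.05 0.04 0 0 0.98 -1; -0.21 -0.02 0.05 0 0 0.98 -1"}}

```text
time: 11.52
ee_pos: [0.5606, -0.0624, 0.3539]
tcp_rot: [-179.9, 0.1, 41.5]
wrist_force: [0.0, 0.4, -0.4]
opening: 0.0
grasp_force: 0.0
```

>>> {"op": "carry_out", "data": {"targets": "-0.21 0 0.04 0 0 0.98 -1; -0.21 0.02 0.05 0 0 0.98 -1; -0.21 0.04 0.04 0 0 0.98 -1; -0.21 0.06 0.05 0 0 0.98 -1; -0.2 0.07 0.04 0 0 0.99 -1; -0.19 0.1 0.05 0 0 0.98 -1; -0.18 0.11 0.04 0 0 0.99 -1; -0.16 0.13 0.05 0 0 0.98 -1"}}

```text
time: 12.18
ee_pos: [0.5092, -0.1067, 0.3395]
tcp_rot: [-180.0, 0.1, -3.6]
wrist_force: [1.3, 0.5, -0.1]
opening: 0.0002
grasp_force: 0.0
```

>>> {"op": "carry_out", "data": {"targets": "0 0 0.2 0 0 0 -1; 0 0 0.3 0 0 0 -1; 0 0 0.3 0 0 0 -1; 0 0 0.2 0 0 0 -1; 0 0 0 0 0 0 -1; 0 0 0 0 0 0 -1; 0 0 0 0 0 0 -1; 0 0 0 0 0 0 -1"}}

```text
time: 12.85
ee_pos: [0.5101, -0.1065, 0.3016]
tcp_rot: [180.0, -0.0, -3.2]
wrist_force: [-0.8, -0.5, 0.2]
opening: -0.0002
grasp_force: 0.0
```

>>> {"op": "carry_out", "data": {"targets": "0 0 0.08 0 0 0 -1; 0 0 0.08 0 0 0 -1; 0 0 0.08 0 0 0 -1; 0 0 0.06 0 0 0 -1; 0 0 0.06 0 0 0 -1; 0 0 0.04 0 0 0 -1; 0 0 0 0 0 0 -1; 0 0 0 0 0 0 -1"}}

```text
time: 13.52
ee_pos: [0.5098, -0.1065, 0.285]
tcp_rot: [180.0, 0.0, -3.3]
wrist_force: [0.8, -0.1, 0.1]
opening: -0.0001
grasp_force: 0.0
```

>>> {"op": "carry_out", "data": {"targets": "0 0 0.02 0 0 0 -1; 0 0 0.02 0 0 0 -1; 0 0 0.02 0 0 0 -1; 0 0 0.02 0 0 0 -1; 0 0 0.02 0 0 0 -1; 0 0 0.02 0 0 0 -1; 0 0 0 0 0 0 -1; 0 0 0 0 0 0 -1"}}

```text
time: 14.18
ee_pos: [0.5098, -0.1066, 0.2805]
tcp_rot: [180.0, -0.0, -3.3]
wrist_force: [-0.3, 0.9, 1.0]
opening: 0.0002
grasp_force: 0.8
```

Contact is starting (1 N at 0.2805). I press on in small steps.

>>> {"op": "carry_out", "data": {"targets": "0 0 0.02 0 0 0 -1; 0 0 0.02 0 0 0 -1; 0 0 0.02 0 0 0 -1; 0 0 0.02 0 0 0 -1; 0 0 0.02 0 0 0 -1; 0 0 0.02 0 0 0 -1; 0 0 0 0 0 0 -1; 0 0 0 0 0 0 -1"}}

```text
time: 14.85
ee_pos: [0.5098, -0.1066, 0.2761]
tcp_rot: [180.0, -0.0, -3.3]
wrist_force: [-2.1, -0.1, 6.4]
opening: 0.0003
grasp_force: 2.9
```

>>> {"op": "carry_out", "data": {"targets": "0 0 0.02 0 0 0 -1; 0 0 0.02 0 0 0 -1; 0 0 0.02 0 0 0 -1; 0 0 0.02 0 0 0 -1; 0 0 0.02 0 0 0 -1; 0 0 0.02 0 0 0 -1; 0 0 0 0 0 0 -1; 0 0 0 0 0 0 -1"}}

```text
time: 15.52
ee_pos: [0.5097, -0.1065, 0.2711]
tcp_rot: [180.0, -0.0, -3.3]
wrist_force: [-2.0, 0.1, 6.0]
opening: -0.0001
grasp_force: 2.5
```

>>> {"op": "carry_out", "data": {"targets": "0 0 0.02 0 0 0 -1; 0 0 0.02 0 0 0 -1; 0 0 0.02 0 0 0 -1; 0 0 0.02 0 0 0 -1; 0 0 0.02 0 0 0 -1; 0 0 0.02 0 0 0 -1; 0 0 0 0 0 0 -1; 0 0 0 0 0 0 -1"}}

```text
time: 16.18
ee_pos: [0.5098, -0.1065, 0.266]
tcp_rot: [-180.0, 0.0, -3.3]
wrist_force: [-2.7, -0.0, 3.3]
opening: 0.0001
grasp_force: 1.9
```

>>> {"op": "carry_out", "data": {"targets": "0 0 0.02 0 0 0 -1; 0 0 0.02 0 0 0 -1; 0 0 0.02 0 0 0 -1; 0 0 0.02 0 0 0 -1; 0 0 0.02 0 0 0 -1; 0 0 0 0 0 0 -1; 0 0 0 0 0 0 -1; 0 0 0 0 0 0 -1"}}

```text
time: 16.85
ee_pos: [0.5098, -0.1065, 0.2618]
tcp_rot: [-180.0, 0.0, -3.3]
wrist_force: [-2.1, 0.6, 2.7]
opening: -0.0
grasp_force: 1.5
```

>>> {"op": "carry_out", "data": {"targets": "0 0 0.02 0 0 0 -1; 0 0 0.02 0 0 0 -1; 0 0 0.02 0 0 0 -1; 0 0 0.02 0 0 0 -1; 0 0 0 0 0 0 -1; 0 0 0 0 0 0 -1; 0 0 0 0 0 0 -1; 0 0 0 0 0 0 -1"}}

```text
time: 17.52
ee_pos: [0.5098, -0.1065, 0.2587]
tcp_rot: [-180.0, -0.0, -3.3]
wrist_force: [-2.1, -0.3, 2.7]
opening: -0.0001
grasp_force: 1.0
```

>>> {"op": "carry_out", "data": {"targets": "0 0 0.02 0 0 0 -1; 0 0 0.02 0 0 0 -1; 0 0 0.02 0 0 0 -1; 0 0 0.02 0 0 0 -1; 0 0 0 0 0 0 -1; 0 0 0 0 0 0 -1; 0 0 0 0 0 0 -1; 0 0 0 0 0 0 -1"}}

```text
time: 18.18
ee_pos: [0.5098, -0.1066, 0.2555]
tcp_rot: [-180.0, -0.0, -3.3]
wrist_force: [0.1, 0.4, 2.0]
opening: 0.0003
grasp_force: 0.6
```

>>> {"op": "carry_out", "data": {"targets": "0 0 0.02 0 0 0 -1; 0 0 0.02 0 0 0 -1; 0 0 0.02 0 0 0 -1; 0 0 0 0 0 0 -1; 0 0 0 0 0 0 -1; 0 0 0 0 0 0 -1; 0 0 0 0 0 0 -1; 0 0 0 0 0 0 -1"}}

```text
time: 18.85
ee_pos: [0.5099, -0.1065, 0.2531]
tcp_rot: [180.0, -0.0, -3.3]
wrist_force: [-0.2, 0.3, 0.5]
opening: -0.0002
grasp_force: 0.3
```

>>> {"op": "carry_out", "data": {"targets": "0 0 0.02 0 0 0 -1; 0 0 0.02 0 0 0 -1; 0 0 0.02 0 0 0 -1; 0 0 0 0 0 0 -1; 0 0 0 0 0 0 -1; 0 0 0 0 0 0 -1; 0 0 0 0 0 0 -1; 0 0 0 0 0 0 -1"}}

```text
time: 19.52
ee_pos: [0.5098, -0.1066, 0.2507]
tcp_rot: [180.0, -0.0, -3.3]
wrist_force: [0.6, 0.3, -0.1]
opening: -0.0001
grasp_force: 0.0
```

Contact has gone (force 0), so it looks past over-centre. I wait a moment, then raise and check.

>>> {"op": "carry_out", "data": {"targets": "0 0 0.02 0 0 0 -1; 0 0 0 0 0 0 -1; 0 0 0 0 0 0 -1; 0 0 0 0 0 0 -1; 0 0 0 0 0 0 -1; 0 0 0 0 0 0 -1; 0 0 0 0 0 0 -1; 0 0 0 0 0 0 -1"}}

```text
time: 20.18
ee_pos: [0.5098, -0.1066, 0.2499]
tcp_rot: [180.0, -0.0, -3.3]
wrist_force: [0.7, -0.3, -0.2]
opening: -0.0002
grasp_force: 0.0
```

>>> {"op": "carry_out", "data": {"targets": "0 0 -0.05 0 0 0 -1; 0 0 -0.1 0 0 0 -1; 0 0 -0.3 0 0 0 -1; 0 0 -0.5 0 0 0 -1; 0 0 -0.6 0 0 0 -1; 0 0 -0.5 0 0 0 -1; 0 0 -0.4 0 0 0 -1; 0 0 -0.2 0 0 0 -1"}}

```text
time: 20.85
ee_pos: [0.5099, -0.1066, 0.3594]
tcp_rot: [180.0, -0.2, -3.3]
wrist_force: [0.6, -0.3, 0.0]
opening: 0.0003
grasp_force: 0.0
```

```bash
python3 - <<'E'
from h import *
camera('wrist');c=get_calibration('wrist');w=snap('wrist','w6.png');s=snap('scene','s6.png');t=snap('top','t6.png')
o=monitor.get_obs();print(o['time'],o['ee_pos'],o['wrist_force'])
S=R.from_euler('z',-3.3,degrees=True)
def W(p): return S.apply(p)+[.6125,-.019,0]
for th in(0,.2,.3,.4,.5,.6):
    a=np.arctan2(39,98)-th; r=.1055; P=W([-r*np.cos(a),-.091,.066+r*np.sin(a)])
    # beaker rim centre 52 above hinge (foot 16 below)
    B=W([-.052*np.sin(th),0,.066+.052*np.cos(th)])
    print(th,'pad scene',proj('scene',P).round(1),'rim scene',proj('scene',B).round(1),'top',proj('top',P).round(1),proj('top',B).round(1),'wrist pad',proj('wrist',P,c).round(1))
s5=cv2.imread('pics/s5.png')
d=(cv2.absdiff(s,s5).max(2)[150:260,310:400]>40).astype('uint8')
n,l,st,ce=cv2.connectedComponentsWithStats(d)
for i in range(1,n):
    if st[i,4]>15:print('diff',st[i]+[310,150,0,0,0],ce[i]+[310,150])
E
```

```text
21.05 [ 0.50979735 -0.10655005  0.35541899] [ 0.98921158 -0.52423417 -0.08073251]
0 pad scene [[340.2 214.2]] rim scene [[343.7 182.1]] top [[359.5 203.8]] [[326.5 164.3]] wrist pad [[312.7 211.5]]
0.2 pad scene [[338.6 220.6]] rim scene [[341.1 183.7]] top [[358.7 206.7]] [[326.3 168.3]] wrist pad [[313.  210.6]]
0.3 pad scene [[338.2 223.6]] rim scene [[339.9 184.7]] top [[358.3 207.6]] [[326.2 170.3]] wrist pad [[313.1 208.5]]
0.4 pad scene [[338.  226.4]] rim scene [[338.7 185.9]] top [[357.9 208. ]] [[326.1 172.2]] wrist pad [[313.3 205.6]]
0.5 pad scene [[338.2 229. ]] rim scene [[337.5 187.1]] top [[357.5 208.1]] [[326.  174.2]] wrist pad [[313.4 201.8]]
0.6 pad scene [[338.6 231.4]] rim scene [[336.4 188.4]] top [[357.2 207.8]] [[325.9 176. ]] wrist pad [[313.4 197.4]]
diff [328 153   7  22  54] [331.44444444 164.46296296]
diff [352 162   8  12  26] [355.11538462 167.65384615]
diff [335 176  18  17 193] [343.35233161 183.24352332]
diff [345 188   8  13  27] [349.55555556 193.92592593]
diff [356 193  18   7  53] [365.60377358 196.09433962]
diff [358 204  14  11  51] [364.70588235 208.52941176]
diff [328 211  13   9  36] [334.52777778 215.41666667]
diff [344 210  14   8  41] [349.95121951 213.92682927]
diff [350 220   8   4  19] [354.10526316 221.73684211]
diff [330 225  15   8  47] [337.21276596 228.38297872]
```

```bash
python3 - <<'E'
from h import *
s5=cv2.imread('pics/s5.png');s6=cv2.imread('pics/s6.png')
up=lambda i:cv2.resize(i,None,fx=4,fy=4,interpolation=cv2.INTER_CUBIC)
for n,(u0,u1,v0,v1) in {'rim':(333,356,174,186),'cup':(333,356,190,204)}.items():
    r=cv2.matchTemplate(up(s6[v0-12:v1+14,u0-14:u1+10]),up(s5[v0:v1,u0:u1]),cv2.TM_CCOEFF_NORMED)
    _,m,_,l=cv2.minMaxLoc(r);print(n,m,l[0]/4-14,l[1]/4-12)
S=R.from_euler('z',-3.3,degrees=True)
for th in(0,.44): print([proj('scene',S.apply([-h*np.sin(th),0,.066+h*np.cos(th)])+[.6125,-.019,0]).round(1) for h in(.052,.008,-.016)])
E
```

```text
rim 0.7097452282905579 8.5 12.5
cup 0.5197647213935852 1.75 1.5
[array([[343.7, 182.1]]), array([[343.3, 193.7]]), array([[343.2, 199.8]])]
[array([[338.2, 186.3]]), array([[342.5, 194.3]]), array([[344.8, 198.5]])]
```

```bash
python3 - <<'E'
from h import *
for f in('s5','s6'):
    g=cv2.cvtColor(cv2.imread(f'pics/{f}.png'),cv2.COLOR_BGR2GRAY)[168:208,322:364]
    print(f);[print(168+i*2,''.join(' .:-=+*#%@'[min(9,int(x)//24)] for x in r)) for i,r in enumerate(g[::2])]
E
```

```text
s5
168 .....:=+==-.::::::::.-:.................. 
170 .....:=+==-.:::::::.::....................
172 .....:=+==-.:::::::::.....................
174 .....:+++=:.:::::::.......................
176 .....:++=:..::...:----:...................
178 .............:+*****++*****+-.............
180 ............=**===++++++++=+*=............
182 ........:.. =+====++++++++==+*+...........
184 :::::::..*#%##*+====+++++==++=............
186 :::::..-#%#+==++*++++++++**+=:..:.........
188 ::....-*#*=+*+++++++++++++++=:--....:.....
190 ......-++===**=++++*****++++++=+*=-.....:.
192 ......-=+++====+++++++++++++==+*****=-.:..
194 ......-+++++===+*########*+===+*++++**=::-
196 ......-++++=+****##########*=++--=+*++**=-
198 ......-++++===++****######**++*+-=-=++===-
200 ......-+++++==+++++++++++++++**+===-====--
202 ....-=+++=*#+=+++++++++++++++*+======-----
204 :=++++++*%#=#%++++++++++++++++====++====--
206 +--=+++++=+*+-----==+++==--=++==---==-+=--
s6
168 .....::.......................:::--:......
170 .....:=-.....................:::::--:.....
172 .....:==:....................:::..:---:...
174 .....:+*=:..................::.....:::....
176 .....:++=:..:.............................
178 ............:.............................
180 ...........:+*=::.........................
182 .........-+*+=---::.......................
184 ::::::..+###**=::-=-......::::............
186 ::::::.=%%*+++-::-=-.....::...:::.........
188 :::::.-#%#++**+-:-=-.....+*#*==-...:::....
190 ::::..-**##+***=:-=-....-==-##++*+-...:.::
192 :::::.-++=+*****=----+*##*+==##***#*=:...:
194 :::::.-+++=++==++##########**##*##*=-=++=.
196 :::::.-+++=++==****###########==-=*##+=+=-
198 :::::.-++++++==*******####%%**%#-=-=++--:+
200 :::...-+++++==+********#%#++#%%*-==-++--:-
202 ....=+++==*#+=-==++++++====+##++====---:-=
204 :=**#**+*%#=#%#+=====+++++++*+++====-----=
206 *==+****++**+-::-=========-=++==---=+++=--
```

The gripper partly hides the cup from the scene camera; I retreat up and to the right and check again.

>>> {"op": "carry_out", "data": {"targets": "-0.2 0 -0.5 0 0 0 -1; -0.3 0 -0.6 0 0 0 -1; -0.4 0.2 -0.6 0 0 0 -1; -0.4 0.4 -0.5 0 0 0 -1; -0.4 0.6 -0.2 0 0 0 -1; -0.3 0.6 0 0 0 0 -1; 0 0.5 0 0 0 0 -1; 0 0.3 0 0 0 0 -1"}}

```text
time: 21.72
ee_pos: [0.4234, -0.2073, 0.4511]
tcp_rot: [-180.0, 0.1, -3.4]
wrist_force: [-0.3, -0.5, 0.2]
opening: -0.0002
grasp_force: 0.0
```

```bash
python3 - <<'E'
from h import *
camera('scene');s=snap('scene','s7.png');t=snap('top','t7.png');o=monitor.get_obs();print(o['time'],o['ee_pos'],proj('scene',o['ee_pos']-np.array([0,0,.17])))
g=cv2.cvtColor(s,cv2.COLOR_BGR2GRAY)[168:236,322:364]
[print(168+i*2,''.join(' .:-=+*#%@'[min(9,int(x)//24)] for x in r)) for i,r in enumerate(g[::2])]
t0=cv2.imread('pics/t0.png')
d=(cv2.absdiff(t,t0).max(2)>60).astype('uint8')[:260]
n,l,st,ce=cv2.connectedComponentsWithStats(d)
for i in range(1,n):
    if st[i,4]>12:print('top diff',st[i],ce[i].round())
E
```

```text
21.8667 [ 0.42419874 -0.20627601  0.45071897] [[347.9970127  193.42450432]]
168 .....:=+==-............................:::
170 .....:=+==-............................:::
172 .....:=+==-...........................::::
174 .....:+++=:.::.......................:::..
176 .....:++=:..:::...........................
178 ...............--=-.......................
180 ...........:+***+++-......................
182 .........-**+======-::-:..................
184 ::::::..+###**+=====:--:::................
186 ::::::.=%%**++++====--::==-...............
188 :::::.-#%#+********+--::==:.......::::....
190 :::::.-********+++++=-::==:.....-=-...::::
192 :::::.-++++********#*=::=-:.... =*#*=:....
194 :::::.-++++*+=+++####=::=-:  .-+#%#=-=++=.
196 :::::.-++++++=+****##%#*=-=*#*==-+#%%*+++-
198 :::::.-++++++++******####%%%**%#-=-=*+=-:*
200 :::::.-+++++==***#*****#%#+*%@@#-==-++----
202 :...=+++++##+=-==++++++==+=*%#+++===---:-=
204 :+**#**+#%#=#%#+====++++++++*+++==+=-----=
206 *==+*****+**+----=========-=++===-=+++++--
208 #*********++=-------------==++++==+***=-=*
210 =+*#******+:--------------=+++=+*
[... 265 characters left out ...]
-=++=+*************+-::...
224 :::::::.====-==----=++**+-:+****+=-.......
226 ::::::.:=++=--=-------++*****+=:..........
228 ::::::::.:=+*+---==+++=:-++=:.............
230 :::::::.....:=+*+++=:.....................
232 :..............-=-........................
234 ..........................................
top diff [318 161  15   5  29] [326. 162.]
top diff [317 171  18   9  74] [326. 175.]
top diff [ 440  171  117   89 6645] [499. 225.]
top diff [318 179  17   7  54] [326. 183.]
top diff [355 185  12  27  86] [360. 199.]
top diff [208 194  24  22 391] [219. 205.]
top diff [351 212  13   3  26] [357. 213.]
top diff [423 215   7  14  34] [426. 221.]
top diff [412 232  19  19 263] [420. 240.]
```

>>> {"op": "carry_out", "data": {"targets": "-0.3 -0.5 -0.2 0 0 0 -1; -0.3 -0.8 -0.2 0 0 0 -1; -0.3 -0.8 0 0 0 0 -1; -0.3 -0.9 0 0 0 0 -1; -0.3 -0.9 0 0 0 0 -1; -0.3 -0.9 0 0 0 0 -1; -0.2 -0.8 0 0 0 0 -1; 0 -0.4 0 0 0 0 -1"}}

```text
time: 22.53
ee_pos: [0.3548, -0.0021, 0.4684]
tcp_rot: [-178.3, 0.0, -0.9]
wrist_force: [-0.1, -0.6, 0.7]
opening: -0.0003
grasp_force: 0.0
```

```bash
python3 - <<'E'
from h import *
camera('scene');s=snap('scene','s8.png');t=snap('top','t8.png');o=monitor.get_obs();print(o['time'],o['ee_pos'])
g=cv2.cvtColor(s,cv2.COLOR_BGR2GRAY)[172:208,322:364]
[print(172+i*2,''.join(' .:-=+*#%@'[min(9,int(x)//24)] for x in r)) for i,r in enumerate(g[::2])]
for f,im in(('top',t),('scene',s)):
  d=(cv2.absdiff(im,cv2.imread(f'pics/{f[0]}0.png')).max(2)>50).astype('uint8')
  d[:, :150]=0
  n,l,st,ce=cv2.connectedComponentsWithStats(d)
  for i in range(1,n):
    if st[i,4]>25 and ce[i][1]<(262 if f=='top' else 330):print(f,'diff',st[i],ce[i].round())
E
```

```text
22.6833 [ 0.35637202 -0.00414068  0.46809276]
172 .....:+++=-::::::::::.....................
174 :....:+*+=-:::::::::..........:...........
176 :....:+*=:.::::::::.......................
178 ......:.....:..-===--:....................
180 ...........-+***+++****= .................
182 :....::..=**+========-=##-............:...
184 :::::::.+####*++=======++-.::::...........
186 ::::::.+%%#*+++++=+++*+**=:..::::::.......
188 :::::.-#@%+*#******+++**+*#%#==-..:::::...
190 :::::.-**##**#*+++++**++++=-#%+*#+-.::::::
192 :::::.-++++*##*****#######*++%#*###*=:.:::
194 :::::.-++++**+++*#%%%%%%%####%##%%#+-+++=.
196 :::::.-++++*+=+*#####%%%####%#===+#%%*+*+=
198 ::::::-+++++*++*****###%#%%%#*%#-===**=-:*
200 :::::.-+++++++***##*###%%#**%@@#====++=--=
202 ::.:+***++#%*===+++***+++++*%%*++====---==
204 :+*###**#@%=#@#+==+++++++++***+*++++--==-+
206 *==*####*+**+----====+=====+++=====+***+--
top diff [316 156  17   7  26] [324. 158.]
top diff [316 161  19  19 137] [325. 171.]
top diff [315 179  21   8  87] [325. 183.]
top diff [355 186  12  26  80] [361. 200.]
top diff [208 194  24  22 418] [219. 205.]
top diff [350 211  14   5  53] [357. 213.]
scene diff [150   0  48  12 305] [166.   4.]
scene diff [150   1  74  45 991] [173.  21.]
scene diff [254   0  24   6 100] [266.   2.]
scene diff [228  37  32  44 719] [241.  58.]
scene diff [264  65  14  16 115] [270.  73.]
scene diff [ 245   77   39   85 1303] [267. 116.]
scene diff [242  88  13   9  53] [246.  92.]
scene diff [253 154  16  31 249] [261. 173.]
scene diff [330 178  22  13 108] [341. 183.]
scene diff [347 208  14   6  34] [353. 211.]
scene diff [330 222  15  11  94] [337. 227.]
scene diff [ 150  237   57   89 1518] [175. 287.]
scene diff [150 279  18  14  39] [158. 285.]
scene diff [209 285  16  20  88] [218. 295.]
```

The rim is where a home beaker at about 0.44 rad belongs, the pad is down, and the bystanders show no change.

```bash
python3 -c "
from h import *
print(bot.job_done())"
```

```text
the job is handed in; nothing more can be done
None
```

The beaker is home in the cup and released, and the stand has snapped to its tilted stop (about 0.44 rad, from the images). The highest lever force I read was about 6 N, the images show nothing else moved, and the job was handed in at about 23 s.

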